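# Set the photometer's next filter and hold its light cover shut for the reading

## Task

Get the bench photometer ready for its next reading and hold it there: index the filter turret so that the amber filter, the next one round, clicks into place at the white pointer, then swing the open blue light cover down over it. Turn the cover's quarter-turn fastener until its slot lines up with the yellow marks, so that its foot can drop into the frame, and press the cover fully home, flush against the frame. The cover is held by hand for the reading, not locked: finish while the fingers are still pressing it shut, and leave everything around undisturbed.

Things in the scene. Friction and masses are not known exactly. Their poses are not given: they have to be found in the camera images.
- photometer: white bench photometer, fixed, 315 x 340 mm, flat deck 115 mm above the bench; origin at the centre of its underside; x points away from its sloping display-and-key console (which faces the robot), y to the side where the cover is hinged. A square well 120 x 120 mm in the deck, its middle at (10, 10) mm, holds the filter turret, a flat scalloped aluminium wheel with six coloured glass filters
- turret (a joint): angle of the filter turret, rad, growing anticlockwise seen from above, no end stops. A spring ball clicks it into places pi/3 apart (0, pi/3, ...); about 0.07 N m turns it out of a click, and left within 0.35 of a click it snaps in. Starts at about 0; the amber filter is at the pointer at +pi/3, the next click
- turret_grip (a point): point on the turret's vertical axis, 20 mm above the wheel's top and 10 mm below the deck, in the turret's black finger bar (34 mm long, 10 mm wide, rising from the wheel's top, 46 mm radius, to 26 mm above it); z up, x along the bar, turns with the turret. Pinch the bar across its 10 mm width from above; the well's walls are 60 mm from the axis
- amber_filter (a point): centre of the amber (orange-yellow) filter, 18 mm across, on the wheel's top, 29 mm from the axis; turns with the turret
- light_port (a point): the measuring place in the well, 29 mm from the turret's axis on the console side, marked by a white pointer tab at the wheel's rim and a red dash on the deck; the filter whose centre lies here is in the beam
- cover (a joint): opening of the light cover, rad: 0 flush on the frame; starts open, 1.72 to 1.84 (stop 1.95), past upright. Damped hinge: below about 1.1 it sinks by itself in 2 to 4 s. With the fastener crosswise its foot lands on the frame and stops the cover at about 0.056; lined up, the cover rests on a sprung seal at about 0.030, 7 to 11 N down near the fastener brings it to 0, and let go it springs back to 0.030
- cover_hinge (a point): middle of the cover's hinge line, at (10, 88, 120) mm in the photometer's frame; x along the hinge (as the photometer's x); the axes turn with the cover: -y runs along the panel from the hinge to its free edge, z out of its outer face (up when shut)
- panel: the blue cover panel, 164 mm along the hinge, reaching from 4 to 193 mm from the hinge line, 6 mm thick (outer face 3 mm out from the hinge line's plane, so 123 mm above the bench when flush); origin and axes as cover_hinge. Carries the fastener. Two yellow marks on its outer face, on the line through the fastener square to the hinge, show where the slot must point
- panel_edge (a point): middle of the panel's free edge, on its outer face, 193 mm from the hinge line
- fastener (a joint): angle of the quarter-turn fastener in the panel, rad, growing clockwise seen on the panel's outer face; 0 = slot in line with the yellow marks (an end stop), starts crosswise at 1.15 to 1.55, stop at 1.6; light friction. Its T-shaped foot (20 x 6 mm) under the panel passes through the slot in the frame (10 mm wide) only within about 0.2 of 0
- fastener_grip (a point): point on the fastener's axis, 166 mm from the hinge line, midway along the panel, 20 mm above its outer face, in the black wing head: 32 mm long, 10 mm wide, from 6 to 27 mm above the panel, a white slot line along its top; y along wing and slot, z out of the panel; turns with the fastener. Pinch the wing across its 10 mm width from above
- calibrator_vial: amber glass vial with red cap, 26 mm across, 45 mm tall, standing on the photometer's rear deck; origin at the centre of its underside (bystander)
- cuvette_box: grey cuvette box 40 x 60 x 22 mm lying on the photometer's rear deck; origin at the centre of its underside (bystander)
- jar_a: white pill jar, 48 mm across, 85 mm tall; origin at the centre of its underside (bystander)
- jar_b: small white pill jar with a tan label, 36 mm across, 62 mm tall; origin at the centre of its underside (bystander)
- reagent: amber reagent bottle with blue cap, 60 mm across, 120 mm tall; origin at the centre of its underside (bystander)
- carton_yellow: yellow carton 60 x 130 x 40 mm; origin at the centre of its underside (bystander)
- carton_blue: blue carton 50 x 110 x 50 mm; origin at the centre of its underside (bystander)

How it is judged:
By the outcome, as a careful person would: the job done as asked, in the order asked, and still so for the second after the job is handed in, while the arm keeps its last pose, push and grip.
It also fails if it takes over 67 s, if anything falls off the work surface, if the arm or the gripper's body presses on something with over 40 N, if the wrist force passes 120 N, or if a joint passes its speed limit or range.

## Robot

A 6-joint arm with a two-finger parallel gripper is mounted at the origin on the work surface. World frame = base frame: x ahead of the robot, y to its left, z up, the work surface at z = 0. Lengths are in mm, angles in rad, forces in N, time in s.
With the tool pointing down it reaches from about 325 to 775 mm from the base axis. Payload 5.5 kg.
Tool frame: the origin (TCP) lies between the finger pads; the fingertips stand robot.nose_length ahead of it and the grasp point (between the pads) lies 2 mm behind it (robot.nose_length is the distance from the TCP to the fingertips, in mm); x points along the fingers, y is the direction in which the jaws open and shut, and the axes are right-handed (so a half turn about x gives the same grasp; the last joint's range is limited). The gripper opens to 85 mm and grips with 20 to 120 N. Pads are 22 mm wide; open, the fingers measure 114 mm over their backs; the gripper's body (76 mm by 85 mm) begins 54 mm behind the grasp point. The pads swing forward as they close: fully open they stand 13 mm farther back than shut.
Start: joints at [1.076, 0.091, 1.231, -0, 1.82, -0.057], TCP at [254.375, 543.424, 248.275] pointing down, gripper open.
Joint ranges: [-2.87, 2.87], [-0.86, 2.18], [0.17, 2.46], [-1.51, 4.65], [0.06, 2.69], [-2.65, 2.65]. Speed limits (rad/s): [2.57, 2.57, 3.01, 3.14, 3.14, 3.14].

## Interface

Orientations are given as a rotation vector (axis times angle).
In Python, from rig import robot gives the robot as it stands. The module is installed in compiled form; this text tells all that it offers.
- The arm moves only by the tool play_rows, never from a script. Its argument "steps" is a list of rows, each a list of 3 entries, a list of its own where there are three numbers: the turn, a rotation vector about the world's x, y, z in rad, then the shift along the world's x, y, z in cm, then the finger opening in cm, from 0 to 8.54. A call has 1 to 20 rows; each row is the pose to reach, as a shift and turn from the pose measured when the call began; what a row does not reach only later rows make up. A row lasts 1/8 s, in which the tool goes at most 62.5 mm and 10.7 degrees, less where a joint would pass 70% of its speed; a pose out of reach is approached as far as the arm can. A call with a gripper value outside its range is refused whole. The fingers move at their own pace and stop on an object; the grip force is fixed at half the most. Time passes only in rows, so rows that repeat a pose let the fingers close. It gives the time, the measured TCP pose, the force and the opening at its end, in the units of the state.
- robot.get_state(): the state, without advancing time (a new reading comes with each control period).
- robot.grab_frame(name): name is "scene" or "side" or "wrist"; returns a dict with "color" (400x640x3 uint8, blue, green, red), "z_map" (400x640 float32, mm along the optical axis (not along the pixel's ray), 0 where there is no reading), "vertical_fov" (degrees; the focal length in pixels is half the picture's height over the tangent of half this angle, whatever the lens; pixels are square), "cx", "cy" (the principal point, pixels), "k1" (the pictures are not rectified: a ray, as slopes to the right and down, at radius r is drawn at 1 + k1 r^2 times it, then the intrinsics apply), "R" (3x3) and "t" (3): a world point X has camera coordinates R X + t; the wrist camera has in their place "T_tool_cam" (4x4, takes a point from camera to tool coordinates, whose origin is the TCP and whose axes are the tool frame's). Camera axes: x right, y down, z forward; pixel columns grow to the right and rows downward; lengths in mm; the calibration is good to about 2 mm. A picture is of the moment at which its call begins: read the wrist's pose just before it.
- robot.close_job(): hands the job in, once; it reports no verdict.
Trained networks look in a picture, given as the dict that the camera call returned (one of the last four; its "shot" number tells which), for a name from the list of things; names that differ only in an ending like _2 or _b are one class to them, and where a whole thing is asked for, a point or a joint stands for the part that bears it (a point fixed in the world has none). Each returns a list of dicts, best first, with "conf" (0 to 1); they miss things now and then, are a little off and sometimes report something else, mostly with a low value. They report only what shows in the picture. A call takes as long as a camera call.
- robot.spot_in(picture, thing): "point" ([row, column] in pixels, amid what is visible of it).
- robot.masks_of(picture, thing): "mask" (400x640 bool, what is visible of it) and "point" ([row, column] in pixels, amid what is visible of it).
- robot.pinpoint(picture, thing): "point" ([row, column] in pixels: a listed point, or the origin of a listed thing).
The state is a dict: "time_s": time; "joint_positions": joint angles; "joint_vel": joint speeds; "tau": joint torques, N m; "position": TCP position; "ee_rot": TCP orientation; "contact_force": force on the tool from outside, world axes, zero at the start; "torque": the same for the moment, N m; "grip_width": finger opening in mm.
Only numpy, scipy, OpenCV 4.12 (cv2) and the standard library are available. Lean on these libraries where they do the work, as an engineer would, in place of code of your own. Each camera call takes 0.05 s, during which the arm holds its last target. There are 200 camera calls.

## Working session

There is one attempt and no reset: what is moved stays moved. The work goes in short steps, Python scripts to look and compute and a tool call to move; the robot and the scene stay as the last step left them, time stands still between calls to the robot, and variables do not carry over. Pictures are saved under pics/ and viewed, about 8 in all and at most 12, crops included, and the job is handed in when it is done.

Besides the shell and the picture viewer there is one more tool, called after "Call:" as a command line: name --argument value ..., lists and objects as JSON in quotes. play_rows: Moves the arm, as the interface text tells. Its arguments: {"type":"object","properties":{"steps":{"type":"array"}},"required":["steps"]}

```bash
mkdir -p pics; cat > h.py <<'E'
from rig import robot
import numpy as np, cv2
from scipy.spatial.transform import Rotation as Ro
def cam(p,st=None):
    f=200/np.tan(np.radians(p["vertical_fov"])/2)
    if "R" in p: R=np.array(p["R"]);t=np.array(p["t"])
    else:
        T=np.array(p["T_tool_cam"]);W=np.eye(4);W[:3,:3]=Ro.from_rotvec(st["ee_rot"]).as_matrix();W[:3,3]=st["position"]
        W=np.linalg.inv(W@T);R=W[:3,:3];t=W[:3,3]
    return f,R,t
def ray(p,rc,st=None):
    f,R,t=cam(p,st);d=np.array([(rc[1]-p["cx"])/f,(rc[0]-p["cy"])/f]);u=d.copy()
    for _ in range(20): u=d/(1+p["k1"]*(u@u))
    return -R.T@t, R.T@np.r_[u,1.]
def atz(p,rc,z,st=None):
    o,d=ray(p,rc,st);return o+d*(z-o[2])/d[2]
def dep(p,rc,st=None):
    r,c=np.round(rc).astype(int);w=p["z_map"][max(r-2,0):r+3,max(c-2,0):c+3];w=w[w>0]
    o,d=ray(p,rc,st);return o+d*np.median(w) if len(w) else None
def proj(p,X,st=None):
    f,R,t=cam(p,st);x=R@X+t;u=x[:2]/x[2];u=u*(1+p["k1"]*(u@u));return np.array([u[1]*f+p["cy"],u[0]*f+p["cx"]])
E
cat > a.py <<'E'
from h import *
np.set_printoptions(precision=1,suppress=True)
st=robot.get_state();print(st["position"],st["ee_rot"],st["grip_width"],robot.nose_length)
for n in ["scene","side","wrist"]:
    p=robot.grab_frame(n);cv2.imwrite(f"pics/0{n}.png",p["color"])
    print(n,"cam at",ray(p,(200,320),st)[0])
    for k in ["photometer","turret_grip","amber_filter","light_port","cover_hinge","panel_edge","fastener_grip","calibrator_vial","cuvette_box","jar_a","reagent","carton_yellow","carton_blue"]:
        for r in robot.pinpoint(p,k)[:2]:
            if r["conf"]>.3: print(k,round(r["conf"],2),np.array(r["point"]),dep(p,r["point"],st))
E
python3 a.py; python3 -c "
import cv2,numpy as np
cv2.imwrite('pics/0all.png',np.vstack([cv2.imread('pics/0%s.png'%n)[:,:] for n in ['scene','side']])[:, :][:800])
a=cv2.imread('pics/0all.png');cv2.imwrite('pics/0all.png',cv2.resize(a,(480,600),interpolation=3))"
```

```text
[254.2 543.2 247.1] [ 0.3  1.5 -0.3] 85.1697741505812 17.0
scene cam at [1524.3  482.4 1109.1]
photometer 0.59 [212.3 325.6] [637.2  61.1 114. ]
turret_grip 0.92 [190.7 327.4] [526.5  13.8  86.5]
turret_grip 0.33 [209.2 272.6] [703.9 -73.5 126.5]
amber_filter 0.78 [194.5 338.4] [525.1  50.3  84.5]
light_port 0.91 [192.4 331.3] [545.   35.5 103.8]
light_port 0.33 [193.4 357. ] [587.8 133.5 176.5]
cover_hinge 0.67 [192.  357.1] [579.  130.2 173.2]
panel_edge 0.63 [142.2 374.5] [500.8 141.2 297.7]
panel_edge 0.62 [178.  202.7] [ 608.  -404.8   39. ]
fastener_grip 0.67 [155.3 377.7] [524.7 161.8 276.6]
fastener_grip 0.43 [193.6 357.3] [588.8 134.8 177.1]
calibrator_vial 0.43 [209.5 269.5] [705.1 -83.4 121.9]
cuvette_box 0.9 [217.5 342.6] [652.7 120.5 134.6]
jar_a 0.62 [288.5 452.2] [657.9 452.8  15.6]
jar_a 0.55 [253.9 449.4] [552.1 413.6  26.3]
reagent 0.63 [162.3 222.3] [ 503.7 -399.8   30.9]
carton_yellow 0.58 [146.2 236.7] [ 411.6 -400.5   37. ]
carton_blue 0.93 [179.1 201.6] [ 609.6 -409.2   33.7]
side cam at [ -76.  -771.9  960.5]
photometer 0.91 [227.7 311.2] [471.4 -70.5 112.3]
t
[... 187 characters left out ...]
.  -11.6 113.4]
cover_hinge 0.9 [185.4 287.7] [522.4 106.1 132.1]
cover_hinge 0.75 [329.6 395.3] [ 445.8 -423.2   42. ]
panel_edge 0.71 [133.  271.6] [780.6 577.5  -0.7]
calibrator_vial 0.64 [193.8 369.2] [680.8 -88.4 135.3]
cuvette_box 0.76 [174.4 311.3] [617.5 108.3 126.8]
jar_a 0.7 [173.8 240.3] [516.2 396.8  15.7]
jar_a 0.64 [131.1 272.5] [793.4 589.3  -1.9]
reagent 0.74 [173.9 238.2] [509.4 399.9  16.7]
reagent 0.7 [329.2 397.5] [ 446.5 -428.7   49.2]
carton_yellow 0.7 [230.4 307.4] [460.3 -67.  106.2]
carton_yellow 0.62 [357.8 381.3] [ 366.3 -453.2   40.6]
carton_blue 0.55 [313.3 429.6] [ 558.5 -440.9   23.8]
wrist cam at [183.  576.1 372.3]
jar_a 0.63 [356.8 321.2] [245.3 548.1 305.8]
```

View pics/0scene.png

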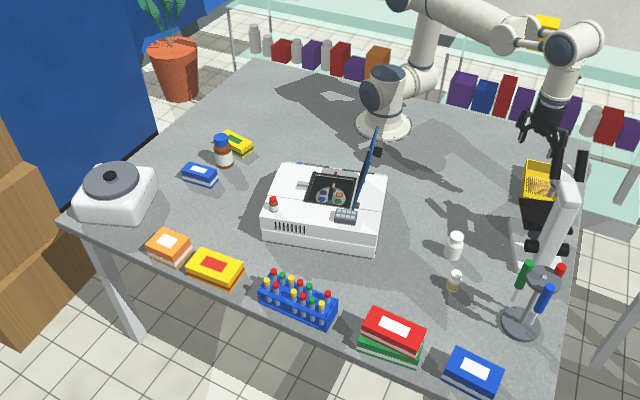

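View pics/0side.png

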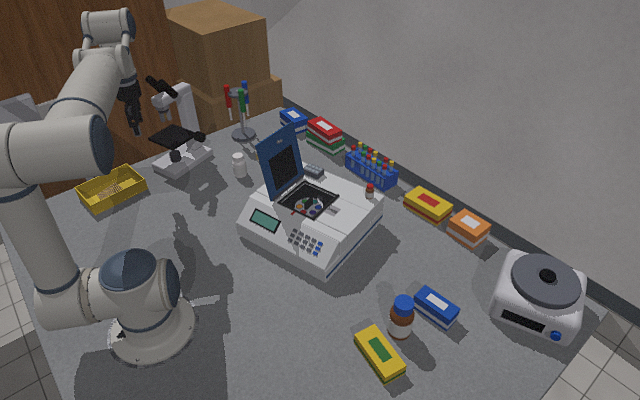

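The scene view has the photometer at about (325, 205), with the cover standing open on its +y side. The jars are behind the cover and the bottle and cartons are on the -y side. The side view agrees, with the well at about (310, 203). Next I'll move to look straight down with the wrist camera.

```bash
python3 - <<'E'
from h import *
np.set_printoptions(precision=3,suppress=True)
st=robot.get_state();R=Ro.from_rotvec(st["ee_rot"]).as_matrix();print(R)
p=robot.grab_frame("wrist");print(np.array(p["T_tool_cam"]),p["vertical_fov"])
# wanted: tool x down; tool y along +-world y
for y in (1,-1):
    X=np.array([0,0,-1.]);Y=np.array([0,y,0.]);T=np.c_[X,Y,np.cross(X,Y)]
    print(y,Ro.from_matrix(T@R.T).as_rotvec())
E
```

```text
[[-0.     0.424  0.906]
 [-0.     0.906 -0.424]
 [-1.    -0.    -0.   ]]
[[  -0.001   -0.306    0.952 -125.19 ]
 [   1.      -0.       0.001   -0.666]
 [  -0.       0.952    0.306  -78.515]
 [   0.       0.       0.       1.   ]] 68.43376993073419
1 [ 0.    -0.     0.438]
-1 [-0.    -0.    -2.704]
```

Call:
play_rows --steps '[[[0,0,0.1],[0,-3,6],8.5],[[0,0,0.2],[3,-8,12.5],8.5],[[0,0,0.3],[6,-13,13],8.5],[[0,0,0.438],[9,-19,13],8.5],[[0,0,0.438],[12,-25,13],8.5],[[0,0,0.438],[15,-31,13],8.5],[[0,0,0.438],[18,-37,13],8.5],[[0,0,0.438],[20,-43,13],8.5],[[0,0,0.438],[22,-48,13],8.5],[[0,0,0.438],[24,-53.5,13],8.5],[[0,0,0.438],[24,-53.5,13],8.5],[[0,0,0.438],[24,-53.5,13],5],[[0,0,0.438],[24,-53.5,13],5]]'

```text
time_s: 3.78
position: [494.2, 9.0, 378.5]
ee_rot: [-0.0, 1.571, 0.001]
contact_force: [0.6, 0.1, 0.5]
grip_width: 51.5
```

```bash
cat > b.py <<'E'
from h import *
import sys
np.set_printoptions(precision=1,suppress=True)
st=robot.get_state();print(st["time_s"],st["position"],st["ee_rot"],st["grip_width"],st["contact_force"])
p=robot.grab_frame("wrist");cv2.imwrite(f"pics/{sys.argv[1]}.png",p["color"])
zz=dict(turret_grip=105,amber_filter=85,light_port=85,cover_hinge=120,fastener_grip=None,panel_edge=None,calibrator_vial=115,cuvette_box=115)
for k,z in zz.items():
    for r in robot.pinpoint(p,k)[:2]:
        if r["conf"]>.3: print(k,round(r["conf"],2),np.array(r["point"]),"dep",dep(p,r["point"],st),"atz",atz(p,r["point"],z,st) if z else "")
E
python3 b.py 1w
```

```text
3.775 [494.2   9.  378.5] [-0.   1.6  0. ] 51.49715244607927 [0.6 0.1 0.5]
turret_grip 0.7 [200.3 330. ] dep [541.7  26.9 109.3] atz [543.1  27.1 105. ]
turret_grip 0.65 [140.1  68.5] dep [ 466.4 -383.7   33.3] atz [ 458.6 -324.   105. ]
amber_filter 0.93 [182.7 349.1] dep [522.2  55.6  85.8] atz [522.4  55.7  85. ]
light_port 0.55 [179.3 327.2] dep [516.9  23.5  86.6] atz [517.3  23.5  85. ]
cover_hinge 0.7 [187.2 389.6] dep [516.5 103.7 131.7] atz [519.7 106.7 120. ]
fastener_grip 0.73 [224.5 499. ] dep [496.1 139.1 308.5] atz 
panel_edge 0.74 [139.8  67.6] dep [ 465.9 -385.2   33.2] atz 
panel_edge 0.65 [245.  501.8] dep [512.6 144.7 307.9] atz 
calibrator_vial 0.67 [246.3 499.2] dep [513.2 142.2 308.9] atz [610.6 275.7 115. ]
calibrator_vial 0.36 [292.6 261. ] dep [496.1 -17.1 389.2] atz [689.6 -77.8 115. ]
cuvette_box 0.69 [259.  393.7] dep [487.   46.1 374.8] atz [631.3 122.5 115. ]
```

View pics/1w.png

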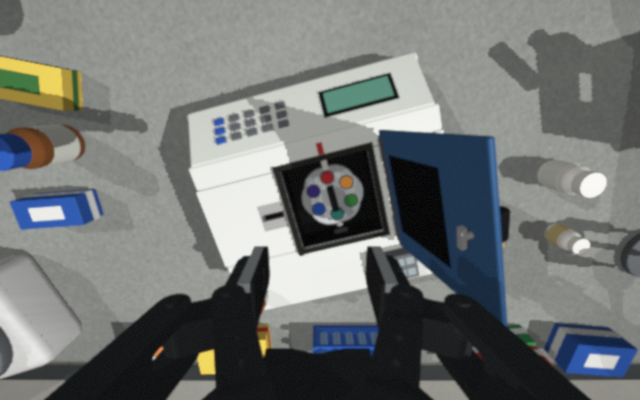

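The wrist view shows the turret at about (333, 195), the amber filter at (347, 182) and the red dash at (320, 148). The fastener is at (464, 237), and the photometer is yawed a little. I'll make a rectified crop of the deck plane to fit the photometer's pose.

```bash
cat > c.py <<'E'
from h import *
np.set_printoptions(precision=2,suppress=True)
st=robot.get_state();p=robot.grab_frame("wrist")
x0,y0,s=380,-130,2.0
H,W=600,640
o=np.zeros((H,W,2),np.float32)
f,R,t=cam(p,st)
I,J=np.mgrid[0:H,0:W]
X=np.stack([x0+I/s,y0+J/s,np.full(I.shape,115.)],-1)@R.T+t
u=X[...,:2]/X[...,2:];u=u*(1+p["k1"]*(u**2).sum(-1,keepdims=True))
im=cv2.remap(p["color"],(u[...,0]*f+p["cx"]).astype(np.float32),(u[...,1]*f+p["cy"]).astype(np.float32),cv2.INTER_CUBIC)
cv2.imwrite("pics/raw_top.png",im)
g=cv2.cvtColor(im,cv2.COLOR_BGR2GRAY)
for l in cv2.HoughLinesP(cv2.Canny(g,60,150),1,np.pi/720,60,minLineLength=80,maxLineGap=8)[:,0]:
    a=np.degrees(np.arctan2(l[2]-l[0],l[3]-l[1]));L=np.hypot(l[2]-l[0],l[3]-l[1])
    print([x0+l[1]/s,y0+l[0]/s],[x0+l[3]/s,y0+l[2]/s],"ang(from x) %.1f len %.0f"%(a,L/s))
for i in range(0,H,100): cv2.putText(im,str(int(x0+i/s)),(0,i+8),0,.4,(0,0,255))
for j in range(0,W,100): cv2.putText(im,str(int(y0+j/s)),(j,10),0,.4,(0,0,255))
cv2.imwrite("pics/2top.png",im)
E
python3 c.py|head -40
```

```text
[np.float64(418.0), np.float64(-130.0)] [np.float64(380.5), np.float64(16.5)] ang(from x) 104.4 len 151
[np.float64(427.5), np.float64(19.0)] [np.float64(405.5), np.float64(109.0)] ang(from x) 103.7 len 93
[np.float64(461.0), np.float64(79.5)] [np.float64(590.5), np.float64(112.5)] ang(from x) 14.3 len 134
[np.float64(489.0), np.float64(-36.5)] [np.float64(477.0), np.float64(11.0)] ang(from x) 104.2 len 49
[np.float64(399.5), np.float64(16.5)] [np.float64(380.5), np.float64(92.0)] ang(from x) 104.1 len 78
[np.float64(610.0), np.float64(34.0)] [np.float64(594.0), np.float64(100.5)] ang(from x) 103.5 len 68
[np.float64(398.0), np.float64(11.0)] [np.float64(380.5), np.float64(80.5)] ang(from x) 104.1 len 72
[np.float64(485.0), np.float64(96.0)] [np.float64(525.0), np.float64(106.0)] ang(from x) 14.0 len 41
[np.float64(422.5), np.float64(25.0)] [np.float64(403.0), np.float64(102.5)] ang(from x) 104.1 len 80
[np.float64(473.0), np.float64(25.5)] [np.float64(460.0), np.float64(78.5)] ang(from x) 103.8 len 55
[np.float64(675.0), np.float64(-63.5)] [np.float64(624.5), np.float64(-61.0)] ang(
[... 442 characters left out ...]
.5), np.float64(-31.5)] [np.float64(623.0), np.float64(-19.0)] ang(from x) 15.0 len 48
[np.float64(395.0), np.float64(-39.0)] [np.float64(380.5), np.float64(18.5)] ang(from x) 104.2 len 59
[np.float64(578.5), np.float64(-32.5)] [np.float64(621.5), np.float64(-21.0)] ang(from x) 15.0 len 45
[np.float64(578.5), np.float64(-31.5)] [np.float64(623.0), np.float64(-19.5)] ang(from x) 15.1 len 46
[np.float64(493.0), np.float64(-51.5)] [np.float64(479.5), np.float64(4.5)] ang(from x) 103.6 len 58
[np.float64(674.5), np.float64(-129.5)] [np.float64(632.0), np.float64(-107.0)] ang(from x) 152.1 len 48
[np.float64(578.5), np.float64(-33.0)] [np.float64(619.5), np.float64(-22.0)] ang(from x) 15.0 len 42
```

View pics/2top.png

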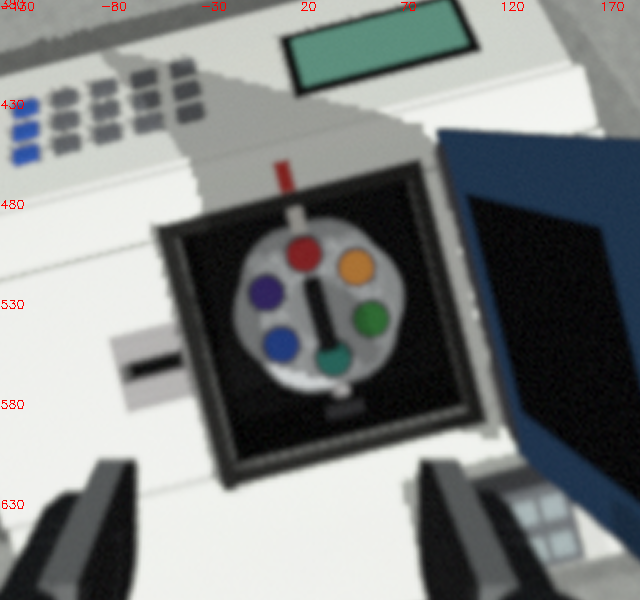

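The yaw is 14.1° (0.246 rad). Opposite filters average to a turret axis at (541.5, 30.8), and the frame centre agrees. That puts the hinge at about (522, 106.5, 120), which also matches the network. Now I'll approach above the bar and look.

Call:
play_rows --steps '[[[0,0,0.12],[2,1,-3],3.0],[[0,0,0.246],[4.7,2.2,-8],3.0],[[0,0,0.246],[4.73,2.18,-13],3.0],[[0,0,0.246],[4.73,2.18,-18],3.0],[[0,0,0.246],[4.73,2.18,-20.5],3.0],[[0,0,0.246],[4.73,2.18,-20.5],3.0],[[0,0,0.246],[4.73,2.18,-20.5],3.0]]'

```text
time_s: 5.15
position: [542.2, 30.5, 175.1]
ee_rot: [-0.194, 1.56, 0.193]
contact_force: [0.4, -0.1, 0.1]
grip_width: 30.1
```

```bash
python3 b.py 3w; python3 - <<'E'
from h import *
np.set_printoptions(precision=2,suppress=True)
st=robot.get_state();print(st["joint_positions"])
p=robot.grab_frame("wrist")
a=np.radians(14.1);ex=np.array([np.cos(a),np.sin(a),0]);c=np.array([541.5,30.8,111])
im=p["color"].copy()
for q in (-17,17,0): 
    r=proj(p,c+q*ex,st);print(r);cv2.circle(im,(int(r[1]),int(r[0])),2,(0,0,255),-1)
r=proj(p,st["position"],st);print("tcp",r)
cv2.imwrite("pics/3c.png",cv2.resize(im[100:400,170:470],(600,600)))
E
```

```text
5.15 [542.2  30.5 175.1] [-0.2  1.6  0.2] 30.058710131151074 [ 0.4 -0.1  0.1]
turret_grip 0.87 [220.8 317.4] dep [539.3  29.5 110.3] atz [541.4  30.  105. ]
amber_filter 0.86 [193.3 351.3] dep [520.7  51.3  86.3] atz [521.   51.6  85. ]
light_port 0.94 [173.1 321. ] dep [511.2  25.2  86.1] atz [511.4  25.3  85. ]
cuvette_box 0.46 [175.9 319.2] dep [513.6  24.4  86. ] atz [507.1  22.6 115. ]
[-0.01 -0.07  1.52 -0.    1.69 -1.82]
[202.6  318.35]
[248.21 318.26]
[225.99 318.3 ]
tcp [276.16 318.08]
```

View pics/3c.png

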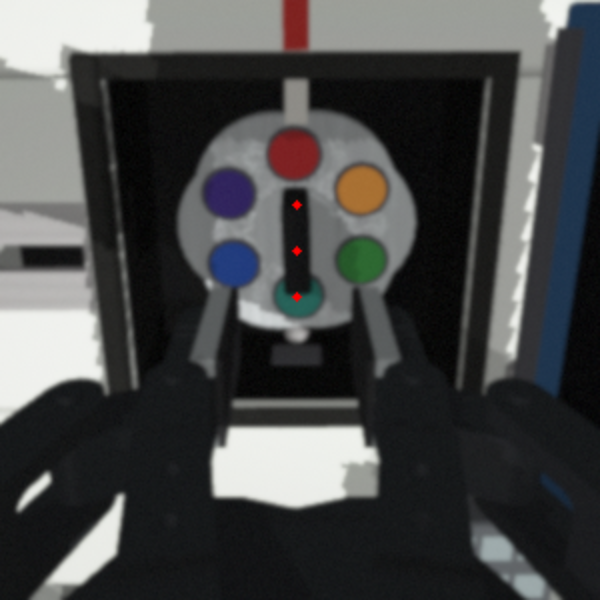

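The dots land on the bar, within about 3 mm along it and centred across it. Joint 6 is at -1.82, so only about 0.8 rad of turn is available. I'll turn 0.78 and release, which leaves 0.27 to the click, inside the 0.35 snap range.

Call:
play_rows --steps '[[[0,0,0],[-0.05,0,-3],3.0],[[0,0,0],[-0.05,0,-5.5],3.0],[[0,0,0],[-0.05,0,-6.9],3.0],[[0,0,0],[-0.05,0,-6.9],3.0],[[0,0,0],[-0.05,0,-6.9],0.5],[[0,0,0],[-0.05,0,-6.9],0.5],[[0,0,0],[-0.05,0,-6.9],0.5],[[0,0,0],[-0.05,0,-6.9],0.5],[[0,0,0],[-0.05,0,-6.9],0.5]]'

```text
time_s: 6.78
position: [541.6, 30.8, 105.8]
ee_rot: [-0.193, 1.56, 0.194]
contact_force: [-2.0, 1.6, 5.9]
grip_width: 8.7
```

Call:
play_rows --steps '[[[0,0,0.12],[0,0,0.1],0.5],[[0,0,0.25],[0,0,0.1],0.5],[[0,0,0.38],[0,0,0.1],0.5],[[0,0,0.51],[0,0,0.1],0.5],[[0,0,0.64],[0,0,0.1],0.5],[[0,0,0.74],[0,0,0.1],0.5],[[0,0,0.79],[0,0,0.1],0.5],[[0,0,0.79],[0,0,0.1],0.5],[[0,0,0.79],[0,0,0.1],0.5]]'

```text
time_s: 7.9
position: [541.8, 30.6, 106.0]
ee_rot: [-0.806, 1.414, 0.807]
contact_force: [5.4, -0.3, -8.0]
grip_width: 9.0
```

```bash
python3 -c "
from h import *
st=robot.get_state();print(st['joint_positions'],st['torque'])"; python3 b.py 4w
```

```text
[-7.18722663e-03 -4.51370683e-02  1.62105088e+00  1.43242146e-03
  1.56456803e+00 -2.61391516e+00] [-0.05443058 -0.88766897  0.11608706]
7.9 [541.8  30.6 106. ] [-0.8  1.4  0.8] 8.962211160851744 [ 5.4 -0.3 -8. ]
turret_grip 0.64 [278.3 314.1] dep [542.1  28.1 110.6] atz [544.   31.2 105. ]
amber_filter 0.89 [230.8 366.1] dep [511.4  30.6  86.2] atz [511.5  31.1  85. ]
amber_filter 0.36 [187.2 315.2] dep [522.6  -3.9  85.1] atz [522.6  -3.9  85. ]
light_port 0.78 [218.5 354.9] dep [513.2  21.4  86. ] atz [513.3  21.8  85. ]
```

The amber filter sits 0.26 rad short of the port, as planned. Releasing now and rising straight up to check the snap.

Call:
play_rows --steps '[[[0,0,0],[0,0,0.0],3.0],[[0,0,0],[0,0,0],3.0],[[0,0,0],[0,0,0.0],3.0],[[0,0,0],[0,0,2],3.0],[[0,0,-0.1],[0,0,5],3.0],[[0,0,-0.2],[0,0,10],3.0],[[0,0,-0.3],[0,0,15],3.0],[[0,0,-0.3],[0,0,15],3.0]]'

```text
time_s: 9.35
position: [543.2, 30.6, 263.7]
ee_rot: [-0.577, 1.481, 0.571]
contact_force: [-0.2, 1.1, -0.1]
grip_width: 29.8
```

```bash
python3 b.py 5w
```

```text
9.35 [543.2  30.6 263.7] [-0.6  1.5  0.6] 29.766945753074502 [-0.2  1.1 -0.1]
turret_grip 0.95 [186.7 321.7] dep [539.5  31.4 110.4] atz [540.6  32.5 105. ]
amber_filter 0.86 [161.8 341.1] dep [511.1  33.   86.4] atz [511.2  33.2  85. ]
light_port 0.69 [155.2 334.1] dep [511.   23.   85.9] atz [511.1  23.1  85. ]
cover_hinge 0.81 [225.9 387.1] dep [524.5 107.  114.8] atz [523.7 104.5 120. ]
calibrator_vial 0.8 [219.9 139.9] dep [676.5 -78.5 129.4] atz [687.2 -81.6 115. ]
cuvette_box 0.88 [302.1 323.4] dep [622.9 109.7 137. ] atz [635.1 121.4 115. ]
```

View pics/5w.png

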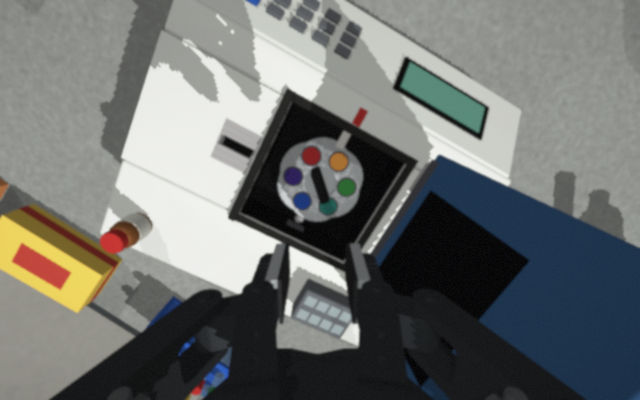

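The amber filter (338, 161) still looks a little clockwise of the pointer line (345, 143). I'll measure it properly from all the filter colours.

```bash
cat > d.py <<'E'
from h import *
np.set_printoptions(precision=1,suppress=True)
st=robot.get_state();p=robot.grab_frame("wrist")
a=np.radians(14.1)
hsv=cv2.cvtColor(p["color"],cv2.COLOR_BGR2HSV)
r0=proj(p,np.array([541.5,30.8,85]),st)
m0=np.zeros(hsv.shape[:2],np.uint8);cv2.circle(m0,(int(r0[1]),int(r0[0])),50,255,-1)
m=cv2.inRange(hsv,(0,110,50),(180,255,255))&m0
n,l,s,c=cv2.connectedComponentsWithStats(m)
P=[]
for i in range(1,n):
    if s[i,4]>60:
        X=atz(p,c[i][::-1],85,st);d=X[:2]-[541.5,30.8];P.append(X[:2])
        print(s[i,4],hsv[int(c[i][1]),int(c[i][0])],X[:2],"r %.1f ang from -x_ph %.1f deg"%(np.hypot(*d),(np.degrees(np.arctan2(*d[::-1])-a)-180+180)%360-180))
print("time",st["time_s"], "mean",np.mean(P,0))
E
python3 d.py
```

```text
259 [  0 188 125] [527.4   5.4] r 29.0 ang from -x_ph 46.9 deg
273 [ 16 178 168] [512.7  30.7] r 28.8 ang from -x_ph -13.9 deg
218 [126 155  89] [556.4   5.7] r 29.2 ang from -x_ph 106.7 deg
208 [ 62 145 102] [527.3  56. ] r 28.9 ang from -x_ph -74.7 deg
220 [112 190 121] [570.6  31. ] r 29.1 ang from -x_ph 166.2 deg
169 [ 84 159  82] [556.6  57.1] r 30.3 ang from -x_ph -134.0 deg
time 9.8 mean [541.8  31. ]
```

Call:
play_rows --steps '[[[0,0,0],[0,0,0],0],[[0,0,0],[0,0,0],0],[[0,0,0],[0,0,0],0],[[0,0,0],[0,0,0],0],[[0,0,0],[0,0,0],0]]'

```text
time_s: 10.48
position: [541.6, 30.6, 255.2]
ee_rot: [-0.575, 1.493, 0.577]
contact_force: [0.1, -0.3, -0.4]
grip_width: -0.1
```

```bash
python3 d.py
```

```text
260 [  0 186 125] [527.4   5.5] r 29.0 ang from -x_ph 46.8 deg
268 [ 15 178 168] [512.7  30.6] r 28.8 ang from -x_ph -13.7 deg
218 [127 156  90] [556.5   5.7] r 29.2 ang from -x_ph 106.8 deg
209 [ 62 141 103] [527.2  55.9] r 28.9 ang from -x_ph -74.5 deg
222 [111 193 119] [570.8  31. ] r 29.3 ang from -x_ph 166.2 deg
166 [ 84 156  80] [556.7  57. ] r 30.3 ang from -x_ph -134.1 deg
time 10.475 mean [541.9  30.9]
```

The wheel is stuck 0.24 rad short, so it didn't snap in. I'll re-grip the bar lengthwise (34 mm between the jaws), where joint 6 has plenty of range, and finish the turn.

Call:
play_rows --steps '[[[0,0,-0.18],[0,0,0],5],[[0,0,-0.36],[0,0,0],5],[[0,0,-0.54],[0,0,0],5],[[0,0,-0.72],[0,0,-2],5],[[0,0,-0.9],[0,0,-4],5],[[0,0,-1.08],[0,0,-6],5],[[0,0,-1.254],[0,0,-8],5],[[0,0,-1.254],[0,0,-10],5],[[0,0,-1.254],[0,0,-10],5],[[0,0,-1.254],[0.02,0.03,-12.5],5],[[0,0,-1.254],[0.02,0.03,-14.8],5],[[0,0,-1.254],[0.02,0.03,-14.8],5],[[0,0,-1.254],[0.02,0.03,-14.8],2.5],[[0,0,-1.254],[0.02,0.03,-14.8],2.5],[[0,0,-1.254],[0.02,0.03,-14.8],2.5],[[0,0,-1.254],[0.02,0.03,-14.8],2.5]]'

```text
time_s: 12.52
position: [542.4, 30.9, 109.1]
ee_rot: [0.406, 1.529, -0.405]
contact_force: [-1.8, 0.5, 6.7]
grip_width: 32.1
```

Call:
play_rows --steps '[[[0,0,0.06],[0,0,0],2.5],[[0,0,0.13],[0,0,0],2.5],[[0,0,0.2],[0,0,0],2.5],[[0,0,0.25],[0,0,0],2.5],[[0,0,0.25],[0,0,0],2.5],[[0,0,0.25],[0,0,0],2.5]]'

```text
time_s: 13.28
position: [542.4, 30.9, 109.1]
ee_rot: [0.212, 1.557, -0.209]
contact_force: [-0.3, 0.3, 0.1]
grip_width: 32.0
```

Call:
play_rows --steps '[[[0,0,0],[0,0,0.0],5],[[0,0,0],[0,0,0],5],[[0,0,0],[0,0,0.0],5],[[0,0,0],[0,0,2],5],[[0,0,0],[0,0,5],5],[[0,0,0],[0,0,10],5],[[0,0,0],[0,0,15],5],[[0,0,0],[0,0,15],5]]'

```text
time_s: 14.28
position: [543.9, 30.9, 266.8]
ee_rot: [0.213, 1.546, -0.208]
contact_force: [-0.9, 0.1, -0.1]
grip_width: 49.4
```

```bash
python3 d.py
```

```text
260 [ 16 175 173] [513.7  23.4] r 28.8 ang from -x_ph 0.7 deg
216 [ 62 141 107] [521.5  51.4] r 28.7 ang from -x_ph -59.9 deg
226 [179 189 128] [534.1   2.8] r 29.0 ang from -x_ph 61.1 deg
201 [ 85 154  88] [549.7  58.6] r 28.9 ang from -x_ph -120.5 deg
184 [127 153  95] [562.1   9.9] r 29.4 ang from -x_ph 120.5 deg
205 [112 188 125] [570.  38.] r 29.4 ang from -x_ph -180.0 deg
time 14.275 mean [541.8  30.7]
```

The amber filter is now within 0.5° of the port. Next the cover: rise, go over it, come down behind its outer face at 45 mm to the side of the fastener, and push it over.

Call:
play_rows --steps '[[[0,0,0],[0,0,5],2],[[0,0,-0.15],[0,0,10],0],[[0,0,-0.3],[-2,2,11],0],[[0,0,-0.48],[-5,7,11],0],[[0,0,-0.66],[-7,12,11],0],[[0,0,-0.84],[-8.6,16,11],0],[[0,0,-1.0],[-8.8,16,11],0],[[0,0,-1.057],[-8.8,16,11],0],[[0,0,-1.057],[-8.8,16,8],0],[[0,0,-1.057],[-8.8,16,3],0],[[0,0,-1.057],[-8.8,16,0.5],0],[[0,0,-1.057],[-8.8,16,0.5],0]]'

```text
time_s: 15.82
position: [454.1, 190.5, 265.1]
ee_rot: [1.019, 1.309, -1.032]
contact_force: [-0.5, -0.4, -0.1]
grip_width: 0.3
```

```bash
cat > e.py <<'E'
from h import *
import sys
np.set_printoptions(precision=1,suppress=True)
st=robot.get_state();print(st["time_s"],st["joint_positions"])
p=robot.grab_frame(sys.argv[1]);cv2.imwrite(f"pics/{sys.argv[2]}.png",cv2.resize(p["color"][90:250,240:450],(788,600),interpolation=2))
E
python3 e.py scene 6s
```

```text
15.825 [ 0.3 -0.2  1.5 -0.   1.9  0.1]
```

View pics/6s.png

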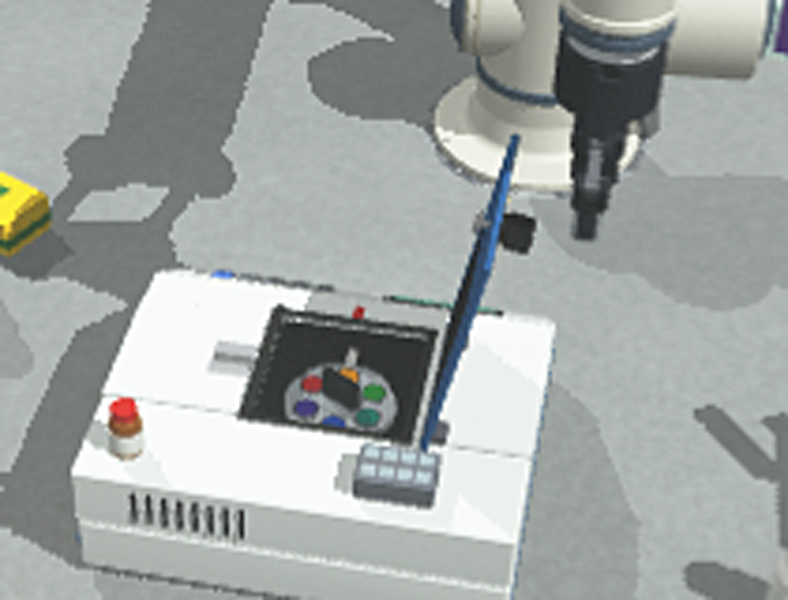

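The hand is behind the cover and clear of it and of the fastener. Pushing along -y of the photometer.

Call:
play_rows --steps '[[[0,0,0],[0.73,-2.91,0],0],[[0,0,0],[1.1,-4.37,0],0],[[0,0,0],[1.46,-5.82,0],0],[[0,0,0],[1.83,-7.28,0],0],[[0,0,0],[2.19,-8.73,0],0],[[0,0,0],[2.56,-10.2,0],0],[[0,0,0],[2.92,-11.64,0],0]]'

```text
time_s: 16.75
position: [484.0, 73.4, 266.9]
ee_rot: [1.02, 1.308, -1.03]
contact_force: [1.0, 0.9, -1.0]
grip_width: -0.1
```

Call:
play_rows --steps '[[[0,0,0],[0.37,-1.46,0],0],[[0,0,0],[0.73,-2.91,0],0],[[0,0,0],[1.1,-4.37,0],0],[[0,0,0],[1.46,-5.82,0],0],[[0,0,0],[1.7,-6.8,0],0],[[0,0,0],[1.7,-6.8,0],0]]'

```text
time_s: 17.5
position: [501.2, 4.7, 266.8]
ee_rot: [1.021, 1.307, -1.031]
contact_force: [-0.0, 0.1, 0.2]
grip_width: -0.0
```

```bash
python3 e.py scene 7s
```

```text
17.5 [-0.1 -0.2  1.5 -0.   1.9 -0.3]
```

View pics/7s.png

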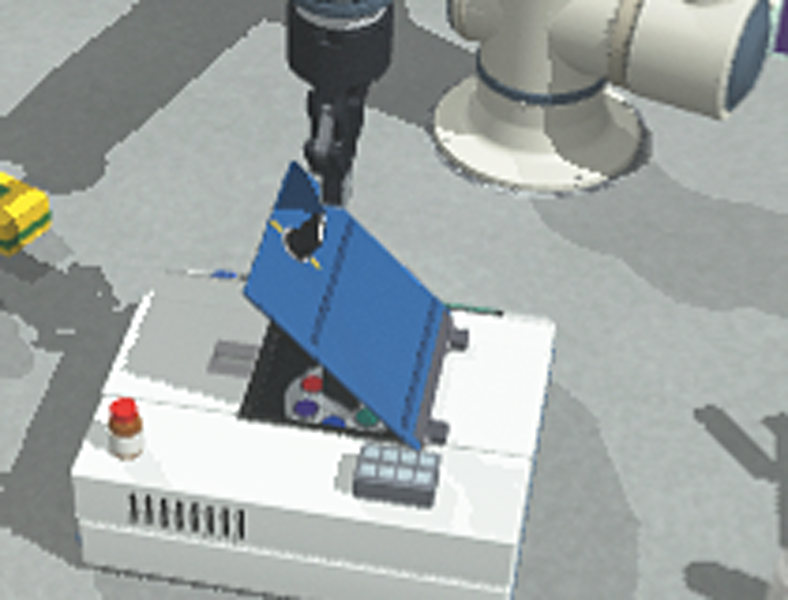

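The cover is past 1.1 and sinking by itself, and the wing is crosswise to the yellow marks at about (305, 240). I'll go above the fastener and set the yaw.

Call:
play_rows --steps '[[[0,0,-0.1],[0,1,4],1],[[0,0,-0.25],[0,0,6],2],[[0,0,-0.42],[1,-1,6],3],[[0,0,-0.6],[3,-3,6],3.5],[[0,0,-0.78],[5,-5,6],3.5],[[0,0,-0.96],[6.1,-6,6],3.5],[[0,0,-1.14],[6.1,-6,5],3.5],[[0,0,-1.3],[6.1,-6,3],3.5],[[0,0,-1.35],[6.1,-6,1],3.5],[[0,0,-1.35],[6.1,-6,-1],3.5],[[0,0,-1.35],[6.1,-6,-3],3.5],[[0,0,-1.35],[6.1,-6,-3],3.5],[[0,0,-1.35],[6.1,-6,-3],3.5],[[0,0,-1.35],[6.1,-6,-3],3.5],[[0,0,-1.35],[6.1,-6,-3],3.5]]'

```text
time_s: 19.42
position: [562.3, -54.8, 237.8]
ee_rot: [1.953, 0.462, -1.969]
contact_force: [0.7, -0.5, -0.2]
grip_width: 35.0
```

```bash
cat > g.py <<'E'
from h import *
import sys
np.set_printoptions(precision=2,suppress=True)
st=robot.get_state();print(st["time_s"],st["position"],st["grip_width"],st["joint_positions"],st["contact_force"])
p=robot.grab_frame("wrist");im=p["color"].copy()
for k,z in dict(fastener_grip=152,panel_edge=130).items():
    for r in robot.pinpoint(p,k)[:2]:
        if r["conf"]>.3: print(k,round(r["conf"],2),np.array(r["point"]),"dep",dep(p,r["point"],st),"atz",atz(p,r["point"],z,st))
a=np.radians(14.1);ex=np.array([np.cos(a),np.sin(a),0]);ey=np.array([-np.sin(a),np.cos(a),0]);h=np.array([522.3,106.5,120])
def P(dx,r,n,th): return h+dx*ex-r*(np.cos(th)*ey-np.sin(th)*np.array([0,0,1]))+n*(np.sin(th)*ey+np.cos(th)*np.array([0,0,1]))
for th in (.056,):
    for q in [(0,166,30),(-60,166,3),(60,166,3),(0,100,3),(0,193,3)]:
        r=proj(p,P(*q,th),st);print(q,P(*q,th),r);cv2.circle(im,(int(r[1]),int(r[0])),2,(0,0,255),-1)
for q in [(-60,150),(60,150),(-60,185),(60,185),(0,120)]:
    r=proj(p,P(*q,3,.056),st)
    if 2<r[0]<397 and 2<r[1]<637:
        X=dep(p,r,st);print(q,X,"exp",P(*q,3,.056))
tp=proj(p,st["position"],st)
cv2.imwrite(f"pics/{sys.argv[1]}.png",im)
E
python3 g.py 8w
```

```text
19.425 [562.31 -54.84 237.81] 35.01189373010795 [-0.15  0.    1.34 -0.01  1.8   0.95] [ 0.71 -0.46 -0.2 ]
fastener_grip 0.85 [211.4 314. ] dep [564.7  -51.41 159.24] atz [562.25 -52.55 152.  ]
panel_edge 0.68 [206.7 344.7] dep [570.99 -76.32 133.15] atz [570.14 -77.1  130.  ]
(0, 166, 30) [562.27 -52.62 159.24] [214.84 313.99]
(-60, 166, 3) [504.44 -68.7  132.29] [265.77 301.5 ]
(60, 166, 3) [620.83 -39.47 132.29] [130.96 333.15]
(0, 100, 3) [546.58   9.83 128.59] [185.51 238.03]
(0, 193, 3) [569.2  -80.23 133.8 ] [210.78 347.9 ]
(-60, 150) [555.35 -39.35 226.74] exp [500.55 -53.21 131.39]
(60, 150) [616.88 -23.99 130.58] exp [616.94 -23.97 131.39]
(-60, 185) [508.77 -87.26 132.81] exp [509.06 -87.1  133.35]
(60, 185) [625.41 -58.07 132.14] exp [625.45 -57.87 133.35]
(0, 120) [551.22  -9.51 129.06] exp [551.45  -9.54 129.71]
```

View pics/8w.png

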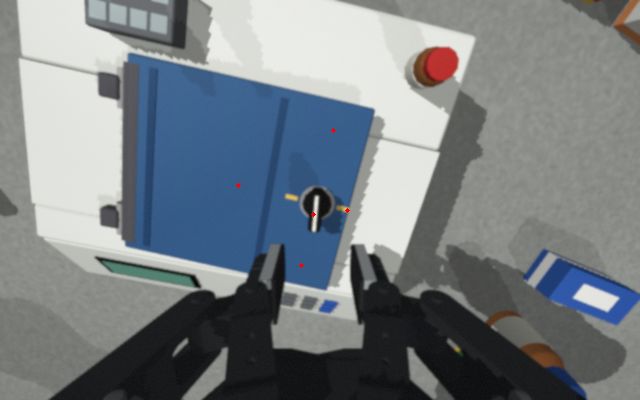

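The cover has sunk to about 0.05 (measured panel heights match), and the wing's slot runs from (317, 198) to (314, 230), almost in line with the jaws' plane. Descending and pinching.

Call:
play_rows --steps '[[[0,0,0],[0,0.22,-3],3.5],[[0,0,0],[0,0.22,-6],3.5],[[0,0,0],[0,0.22,-8.3],3.5],[[0,0,0],[0,0.22,-8.3],3.5],[[0,0,0],[0,0.22,-8.3],0.5],[[0,0,0],[0,0.22,-8.3],0.5],[[0,0,0],[0,0.22,-8.3],0.5],[[0,0,0],[0,0.22,-8.3],0.5],[[0,0,0],[0,0.22,-8.3],0.5]]'

```text
time_s: 20.7
position: [562.7, -53.4, 156.1]
ee_rot: [1.954, 0.46, -1.967]
contact_force: [-2.1, -3.2, 5.8]
grip_width: 8.8
```

Call:
play_rows --steps '[[[0,0,0.1],[0,0,0],0.5],[[0,0,0.25],[0,0,0],0.5],[[0,0,0.4],[0,0,0],0.5],[[0,0,0.55],[0,0,0],0.5],[[0,0,0.7],[0,0,0],0.5],[[0,0,0.85],[0,0,0],0.5],[[0,0,1.0],[0,0,0],0.5],[[0,0,1.15],[0,0,0],0.5],[[0,0,1.28],[0,0,0],0.5],[[0,0,1.34],[0,0,0],0.5],[[0,0,1.34],[0,0,0],0.5],[[0,0,1.34],[0,0,0],0.5]]'

```text
time_s: 22.2
position: [563.7, -54.1, 155.7]
ee_rot: [1.032, 1.301, -1.035]
contact_force: [5.8, -4.1, -3.1]
grip_width: 8.9
```

```bash
python3 g.py 9w; python3 -c "
from h import *
print(robot.get_state()['torque'])"
```

```text
22.2 [563.71 -54.05 155.74] 8.915040802556783 [-0.15 -0.    1.49 -0.01  1.65 -0.39] [ 5.85 -4.08 -3.14]
fastener_grip 0.67 [269.1 317.4] dep [562.39 -49.56 158.19] atz [563.3  -53.23 152.  ]
panel_edge 0.66 [292.  316.4] dep [564.77 -61.62 158.83] atz [569.59 -81.65 130.  ]
(0, 166, 30) [562.27 -52.62 159.24] [275.75 315.66]
(-60, 166, 3) [504.44 -68.7  132.29] [252.77 208.98]
(60, 166, 3) [620.83 -39.47 132.29] [249.99 422.37]
(0, 100, 3) [546.58   9.83 128.59] [130.75 313.92]
(0, 193, 3) [569.2  -80.23 133.8 ] [293.8  316.33]
(-60, 150) [500.23 -53.77 130.3 ] exp [500.55 -53.21 131.39]
(60, 150) [617.48 -24.32 130.28] exp [616.94 -23.97 131.39]
(-60, 185) [508.64 -88.42 131.58] exp [509.06 -87.1  133.35]
(60, 185) [626.37 -58.78 131.67] exp [625.45 -57.87 133.35]
(0, 120) [551.5   -9.76 128.68] exp [551.45  -9.54 129.71]
[-1.08621122 -0.87356972 -0.00431965]
```

View pics/9w.png

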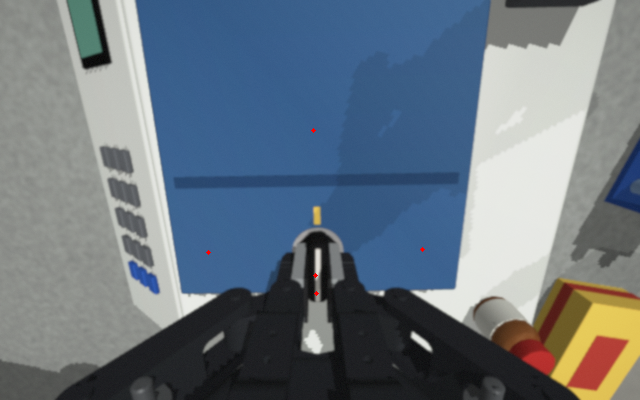

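The wing's white slot (318, 270) now lines up with the yellow mark at (317, 215). Pressing down gradually and watching the force.

Call:
play_rows --steps '[[[0,0,0],[0,0,-0.3],0.5],[[0,0,0],[0,0,-0.6],0.5],[[0,0,0],[0,0,-0.8],0.5],[[0,0,0],[0,0,-0.8],0.5]]'

```text
time_s: 22.85
position: [563.9, -54.7, 149.4]
ee_rot: [1.033, 1.298, -1.035]
contact_force: [-0.6, -5.4, 7.2]
grip_width: 8.8
```

```bash
python3 g.py 10w | tail -6
```

```text
(0, 193, 3) [569.2  -80.23 133.8 ] [299.69 316.2 ]
(-60, 150) [498.34 -57.   124.23] exp [500.55 -53.21 131.39]
(60, 150) [620.45 -26.21 124.49] exp [616.94 -23.97 131.39]
(-60, 185) [506.88 -93.82 124.72] exp [509.06 -87.1  133.35]
(60, 185) [630.5  -62.87 124.58] exp [625.45 -57.87 133.35]
(0, 120) [551.73 -10.84 123.79] exp [551.45  -9.54 129.71]
```

Call:
play_rows --steps '[[[0,0,0],[0,0,-0.2],0.5],[[0,0,0],[0,0,-0.3],0.5],[[0,0,0],[0,0,-0.3],0.5],[[0,0,0],[0,0,-0.3],0.5]]'

```text
time_s: 23.5
position: [564.0, -54.8, 148.6]
ee_rot: [1.034, 1.297, -1.034]
contact_force: [-2.4, -4.6, 7.7]
grip_width: 8.9
```

```bash
python3 g.py 11w | tail -6
```

```text
(0, 193, 3) [569.2  -80.23 133.8 ] [300.43 316.11]
(-60, 150) [498.25 -57.16 123.97] exp [500.55 -53.21 131.39]
(60, 150) [620.84 -26.45 123.78] exp [616.94 -23.97 131.39]
(-60, 185) [506.68 -94.46 123.95] exp [509.06 -87.1  133.35]
(60, 185) [631.02 -63.37 123.75] exp [625.45 -57.87 133.35]
(0, 120) [551.76 -10.94 123.37] exp [551.45  -9.54 129.71]
```

Call:
play_rows --steps '[[[0,0,0],[0,0.05,-0.3],0.5],[[0,0,0],[0,0.05,-0.5],0.5],[[0,0,0],[0,0.05,-0.5],0.5],[[0,0,0],[0,0.05,-0.5],0.5]]'

```text
time_s: 24.15
position: [564.1, -54.9, 147.1]
ee_rot: [1.034, 1.294, -1.034]
contact_force: [-6.0, -5.5, 14.1]
grip_width: 8.6
```

```bash
python3 g.py 12w | tail -6
```

```text
(0, 193, 3) [569.2  -80.23 133.8 ] [301.78 316.02]
(-60, 150) [497.82 -57.93 122.62] exp [500.55 -53.21 131.39]
(60, 150) [621.46 -26.84 122.69] exp [616.94 -23.97 131.39]
(-60, 185) [506.09 -96.35 121.66] exp [509.06 -87.1  133.35]
(60, 185) [636.51 -68.76 114.57] exp [625.45 -57.87 133.35]
(0, 120) [551.8  -11.07 122.89] exp [551.45  -9.54 129.71]
```

Call:
play_rows --steps '[[[0,0,0],[0.05,0.05,-0.5],0.5],[[0,0,0],[0.05,0.05,-0.65],0.5],[[0,0,0],[0.05,0.05,-0.65],0.5],[[0,0,0],[0.05,0.05,-0.65],0.5],[[0,0,0],[0.05,0.05,-0.65],0.5]]'

```text
time_s: 24.92
position: [564.2, -54.9, 146.9]
ee_rot: [1.035, 1.29, -1.033]
contact_force: [-13.3, -3.7, 25.3]
grip_width: 8.5
```

```bash
sed -i 's/(.056,)/(0.,)/; s/,3,.056)/,3,0.)/g; s/,185)/,180)/g' g.py; python3 g.py 13w; python3 -c "
from h import *
p=robot.grab_frame('scene');a=cv2.imread('pics/13w.png')
b=cv2.resize(p['color'][130:260,230:420],(585,400));cv2.imwrite('pics/13.png',cv2.resize(np.hstack([a[:,100:540],b]),(800,312)))"
```

```text
24.925 [564.18 -54.93 146.94] 8.455889334255817 [-0.15 -0.01  1.51 -0.01  1.62 -0.38] [-13.33  -3.72  25.32]
fastener_grip 0.92 [271.4 316.8] dep [562.78 -51.37 149.92] atz [562.46 -50.11 152.  ]
panel_edge 0.9 [289.5 315.4] dep [564.47 -61.52 149.62] atz [567.79 -75.07 130.  ]
(0, 166, 30) [562.74 -54.5  150.  ] [277.05 315.22]
(-60, 166, 3) [504.55 -69.12 123.  ] [251.97 208.08]
(60, 166, 3) [620.93 -39.88 123.  ] [247.9  421.15]
(0, 100, 3) [546.66   9.51 123.  ] [129.81 312.63]
(0, 193, 3) [569.32 -80.69 123.  ] [290.71 315.67]
(-60, 150) [500.46 -53.94 122.34] exp [500.65 -53.6  123.  ]
(60, 150) [617.42 -24.61 122.22] exp [617.03 -24.36 123.  ]
(-60, 180) [507.82 -83.1  122.43] exp [507.96 -82.69 123.  ]
(60, 180) [624.7  -53.8  122.34] exp [624.34 -53.46 123.  ]
(0, 120) [551.56 -10.01 122.44] exp [551.53  -9.88 123.  ]
```

View pics/13.png

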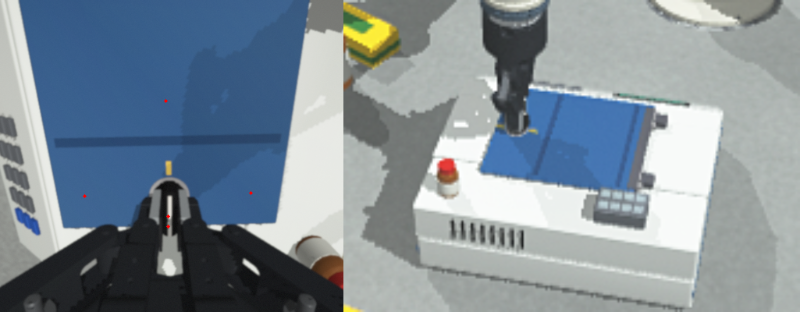

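The panel reads 122.2–122.4 at every point and flat. The last 11 N moved it only 0.2 mm, so it's hard on its stop, and the slot is in line with the mark. Handing in.

```bash
python3 -c "
from h import *
print(robot.get_state()['contact_force']);print(robot.close_job())"
```

```text
[-13.45506456  -4.78343689  25.49731865]
the job is handed in; nothing more can be done
None
```

I finished the job and handed it in at about 25 s, with the fingers still gripping the wing and pressing the cover shut.

- **Turret:** the amber filter was within about 0.5° of the pointer, measured from all six filter colours. Joint 6 ran out of range after 0.79 rad, and on release the wheel did not snap in as the task text said it would. It stayed about 0.24 rad short, so I gripped the bar lengthwise and turned it the rest of the way. I checked it before the cover came down; the closed cover hides it now.
- **Cover:** I pushed it from behind and it sank by itself onto the frame.
- **Fastener:** I turned it about 1.34 rad, and the last picture shows its slot in line with the yellow mark. The foot dropped into the frame.
- **Press:** the panel's outer face measured 122.2–122.4 mm at five points, level, against 123 mm expected, so it is flush within the 2 mm calibration. The last 11 N moved it only 0.2 mm. The final push is about 25 N down, more than the 7–11 N stated but under the 40 N limit. There is also about 13 N sideways, which I left uncorrected.
- **Surroundings:** in the pictures the bystanders look undisturbed; I did not measure their positions again at the end.

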